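# Lock off the booster pump

## Robot

A 7-joint arm with a two-finger parallel gripper is mounted at the origin on the work surface. World frame = base frame: x ahead of the robot, y to its left, z up, the work surface at z = 0. Lengths are in m, angles in rad, forces in N, time in s.
With the tool pointing down it reaches from about 0.425 to 0.925 m from the base axis. Payload 6.8 kg.
Tool frame: the origin (TCP) lies between the finger pads; the fingertips stand 14 mm ahead of it and the grasp point (between the pads) lies 5 mm behind it; z points along the fingers, y is the direction in which the jaws open and shut (so a half turn about z gives the same grasp; the last joint's range is limited). The gripper opens to 85 mm and grips with 20 to 120 N. Pads are 22 mm wide; open, the fingers measure 114 mm over their backs; the gripper's body (76 mm by 85 mm) begins 54 mm behind the grasp point. The pads swing forward as they close: fully open they stand 13 mm farther back than shut.
Start: joints at [-1.317, 0.477, 0.022, 1.555, -0.011, 1.109, -0.083], TCP at [0.239, 0.631, 0.245] pointing down, gripper open.
Joint ranges: [-2.96, 2.96], [-0.34, 2.1], [-1.41, 1.46], [0.24, 2.44], [-1.37, 4.51], [0.17, 1.92], [-2.96, 2.96]. Speed limits (rad/s): [2.39, 2.39, 3.14, 3.14, 3.14, 3.14, 3.14].

## Interface

Orientations are given as a unit quaternion [w, x, y, z].
In Python, from station import bot gives the robot as it stands.
- The arm moves only by the shell command python3 -m crank 'ROWS' [FORCE]. ROWS is JSON, a list of rows, each a list of 3 entries, a list of its own where there are three numbers: the shift along the tool's x, y, z in m, then the turn, a rotation vector about the tool's x, y, z in degrees, then the finger opening in m, from 0 to 0.0854. A call has 1 to 10 rows; each row shifts and turns the commanded pose from where the row before left it, along the tool's axes as they then stand; what a row does not reach is not made up. A row lasts 1/8 s, in which the tool goes at most 62.5 mm and 10.7 degrees, less where a joint would pass 70% of its speed; a pose out of reach is approached as far as the arm can. A call is refused whole if a number of a shift passes 0.0625 or a number of a turn 10.7, either way. A call with a gripper value outside its range is refused whole. The fingers move at their own pace and stop on an object; FORCE is the grip in N (left out, the last holds). Time passes only in rows, so rows that do not move let the fingers close. It gives the time, the measured TCP pose, the force and the opening at its end, in the units of the state.
- bot.get_obs(): the state, without advancing time (a new reading comes with each control period).
- bot.read_camera(name): name is "scene" or "top" or "wrist"; returns (picture, depth): 480x640x3 uint8, red, green, blue; 480x640 float32, m along the optical axis (not along the pixel's ray), 0 where there is no reading.
- bot.calibration(name): a dict with "fx", "fy", "cx", "cy" (pixels), "extrinsics" (4x4, takes a point from camera to world coordinates). Camera axes: x right, y down, z forward; pixel columns grow to the right and rows downward; lengths in m; the calibration is good to about 2 mm. A picture is of the moment at which its call begins: read the wrist's pose just before it. calibration takes no time and is no camera call; for the wrist camera it gives the pose at the moment of the call.
- bot.hand_in(): hands the job in, once; it reports no verdict.
The state is a dict: "t": time; "q": joint angles; "joint_vel": joint speeds; "joint_torque": joint torques, N m; "eef_pos": TCP position; "tool_rot": TCP orientation; "contact_force": force on the tool from outside, world axes, zero at the start; "torque": the same for the moment, N m; "gripper_width": opening from 0.0 (shut) to 1.0 (fully open).
Only numpy, scipy, OpenCV 4.12 (cv2) and the standard library are available. Lean on these libraries where they do the work, as an engineer would, in place of code of your own. Each camera call takes 0.05 s, during which the arm holds its last target.

## Task

Lock off the filter pump's switch box: hold the release tab on top of its white hood down while sliding the hood fully open along its rails, then lift the snap hook out of its wooden stand and clip it onto the steel bar thus uncovered, so that the bar is inside the hook's loop and the sprung gate has shut behind it. Leave the hook hanging there, let go and still, with the hood open, and leave the solid link and the other things on the bench where they are.

Things in the scene. Friction and masses are not known exactly. Their poses are not given: they have to be found in the camera images.
- lockbox: Fixed switch box: grey base 212 x 96 mm, 8 mm thick (x = -88 to +124 mm), grey switch block 84 mm high at x = -88 to -42 mm, rails 16 mm high at y = +-41 mm. Origin on the bench under the middle of the lock-off bar; x = the way the hood slides open, within 0.3 rad of straight away from the robot; z up. It and the two stands change places from start to start.
- eye_bar (a point): Middle of the steel lock-off bar: 7 mm diameter, 48 mm long, level along lockbox x, 82 mm above the bench, on an 8 mm post at each end (x = +-24 mm, 40 mm clear between them): a closed staple. Covered by the hood while that is shut. Axes as the lockbox.
- hood (a joint): Slide of the white hood (76 x 70 mm, top 95 mm above the bench, open towards the switch block; shut, it spans x = -38 to +38 mm of the lockbox): 0 = shut and latched, 0.080 m = fully open (end stop), along lockbox +x, about 2 N of friction; it stays where it is left.
- tab (a joint): Release tab on the hood's top: 0 = up (latched), 0.008 m = fully down. Sprung: 3 N to start it, 8 N fully down. Up, its tooth stands 5 mm up behind the fixed catch bar and blocks the hood. Keep it at least 5, best 7 mm down while the hood slides its first 25 mm; after that it may spring up. It travels with the hood.
- tab_pad (a point): Middle of the free top of the tab, 103 mm above the bench when up, at x = 5 mm of the lockbox at the start; moves with tab and hood. Black ribbed pad 36 mm wide (y), free from 26 mm behind to 14 mm ahead (lockbox x) of this point. Ahead of that a cross lip, 8 mm thick, 36 mm wide, 14 mm higher than the pad, to push against. Axes as the lockbox.
- catch_bar (a point): Middle of the top of the fixed steel catch bar: 14 mm in lockbox x, 56 mm in y, 9 mm high, its top 108 mm above the bench, at lockbox x = -43 mm. With the hood shut its near face is 41 mm behind the middle of the tab's pad.
- hook: Steel snap hook, about 160 g, standing upright, gate down, in a slot 24 mm deep. Origin at its underside, below the tag. The loop lies in its y-z plane, 10 mm thick (x), y = -25 to +67, z = 0 to 73 mm. Inside, the loop's underside is highest (z = 63 mm) at y = -10 to +10 mm; with the bar there it hangs about upright. Its highest point is 113 mm.
- hook_tag (a point): Middle of the hook's flat metal grip tag, 92 mm above the hook's origin: 12 mm thick (hook x), 44 mm wide (hook y), 42 mm high (hook z = 71 to 113 mm). Hold the hook here, closing along x. Axes as the hook.
- hook_mouth (a point): Where the bar enters, y = 0, z = 6 mm of the hook, below the tag, by the gate's tip. Lower the hook square across the bar (hook x along the bar, either way round) with the bar under this point (good from y = -5 to +6 mm): the bar pushes the gate up with 2 to 4 N, passes its tip at about z = 42 mm of the hook, and the gate springs shut under it; bar at z = 53 mm is a good depth to let go.
- gate (a joint): Hinge of the hook's gate (darker round bar 7 mm thick, 57 mm long, pivot at y = 54, z = 6 mm of the hook, tip at y = -6 mm beside the nose, which ends at y = -11 mm): 0 = shut, grows as the tip is pressed up into the loop, to 0.9 rad; a spring shuts it.
- hook_stand: Fixed wooden stand 64 x 116 mm, 32 mm high, with a slot 13 mm wide along its y axis, floor 8 mm above the bench. The hook's origin is about 21 mm to -y of the middle; the hook's axes are those of the stand, whose yaw is within 0.9 rad of the robot's. Origin on the bench under its middle.
- link: Solid closed steel link without a gate, with a round tag of 40 mm, 100 mm high overall, upright in the other stand: not to be used or moved. Origin at its underside.
- link_stand: Fixed wooden stand like the other, holding the link. Origin on the bench under its middle.
- jar: Jar of paste, 58 mm across, 95 mm high, loose; leave. Origin under its middle.
- cartridge: White filter cartridge standing upright, 62 mm across, 128 mm high, loose; leave. Origin under its middle.
- tape_roll: Roll of tape lying flat, 62 mm across, 22 mm high, loose; leave. Origin under its middle.
- gauge: Pressure gauge lying face up, 60 mm across, 27 mm high, loose; leave. Origin under its middle.
- pipe_wrench: Pipe wrench lying along y at the back, 250 mm long, 20 mm high; leave.
- lying_filter: Filter cartridge lying on a card along y at the back, 240 mm long, 67 mm high; leave.
There are look-alikes about, which are no part of the job. Leave any red or yellow look-alike of the lockbox alone.

How it is judged:
By the outcome, as a careful person would: the job done as asked, in the order asked, and still so for the second after the job is handed in, with the robot touching nothing.
It also fails if it takes over 54 s, if anything falls off the work surface, if the arm or the gripper's body presses on something with over 40 N, if the wrist force passes 120 N, or if a joint passes its speed limit or range.

## Working session

There is one attempt and no reset: what is moved stays moved. The work goes in short steps, Python scripts to look and compute and a shell command to move; the robot and the scene stay as the last step left them, time stands still between calls to the robot, and variables do not carry over. Pictures are saved under pics/ and viewed, and the job is handed in when it is done.

```bash
ls; mkdir -p pics; python3 - <<'E'
from station import bot
import cv2, numpy as np
o=bot.get_obs(); print({k:(np.round(v,3).tolist() if not isinstance(v,dict) else v) for k,v in o.items()})
for n in ("scene","top","wrist"):
    p,d=bot.read_camera(n); c=bot.calibration(n)
    cv2.imwrite(f"pics/{n}0.png",p[:,:,::-1]); np.savez(f"{n}0.npz",p=p,d=d,E=np.array(c["extrinsics"]),K=np.array([c["fx"],c["fy"],c["cx"],c["cy"]]))
    print(n,np.round(c["extrinsics"],3).tolist(),c["fx"],c["cx"],c["cy"])
E
```

```text
pics
{'t': 0.0, 'q': [-1.317, 0.478, 0.022, 1.556, -0.012, 1.109, -0.083], 'joint_vel': [0.0, -0.001, -0.0, -0.001, 0.0, 0.002, -0.0], 'joint_torque': [0.0, -59.645, 1.608, -28.119, 0.012, 0.01, -0.0], 'eef_pos': [0.239, 0.631, 0.244], 'tool_rot': [-0.0, 0.18, 0.984, -0.001], 'contact_force': [0.346, 0.061, -0.082], 'torque': [0.004, 0.024, -0.006], 'gripper_width': 1.0}
scene [[-0.818, 0.487, -0.306, 0.838], [0.575, 0.694, -0.432, 0.505], [0.002, -0.53, -0.848, 1.056], [0.0, 0.0, 0.0, 1.0]] 493.92683053507733 313.89687987522905 238.34185861420602
top [[0.007, -0.987, 0.163, 0.276], [-1.0, -0.009, -0.016, 0.051], [0.017, -0.163, -0.987, 1.412], [0.0, 0.0, 0.0, 1.0]] 538.3134413809994 312.5486014392983 241.70828236107752
wrist [[0.356, 0.896, 0.267, 0.171], [0.935, -0.34, -0.103, 0.657], [-0.002, 0.286, -0.958, 0.374], [0.0, 0.0, 0.0, 1.0]] 391.6954395171631 320.6134746634888 240.30172387745458
```

View pics/scene0.png

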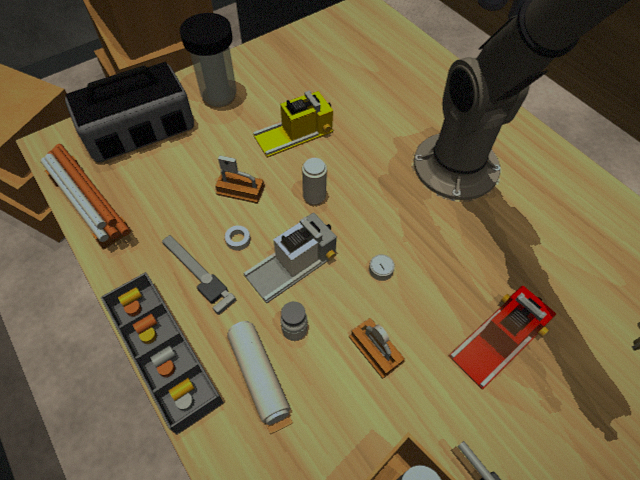

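View pics/top0.png

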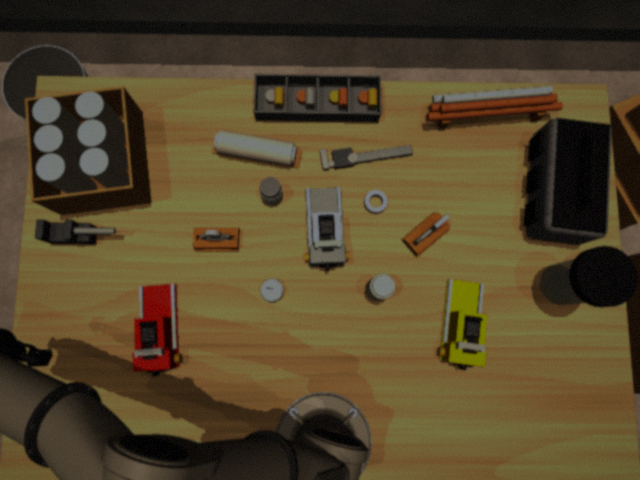

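View pics/wrist0.png

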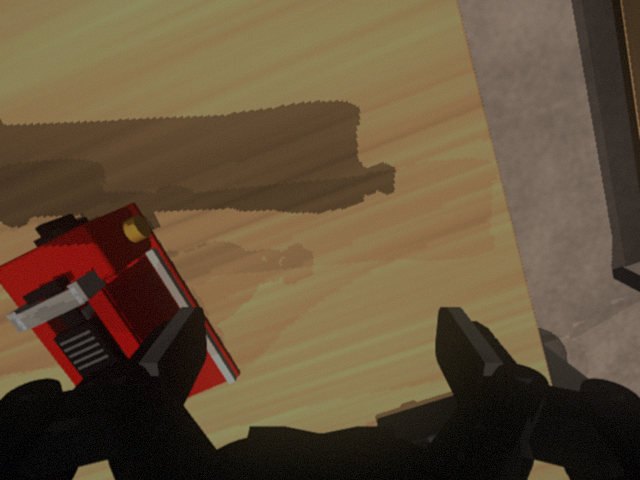

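```bash
cat > h.py <<'E'
import numpy as np, cv2
def load(n):
    z=np.load(n); return z['p'],z['d'],z['E'],z['K']
def cloud(d,E,K):
    v,u=np.mgrid[0:480,0:640]; X=np.stack([(u-K[2])/K[0]*d,(v-K[3])/K[1]*d,d],-1)
    return X@E[:3,:3].T+E[:3,3]
def onplane(u,v,z,E,K):
    r=E[:3,:3]@np.array([(u-K[2])/K[0],(v-K[3])/K[1],1]); o=E[:3,3]; return o+r*(z-o[2])/r[2]
def proj(P,E,K):
    c=E[:3,:3].T@(np.asarray(P)-E[:3,3]); return c[:2]/c[2]*K[:2]+K[2:]
E
python3 - <<'E'
from h import *
a=load('scene0.npz')[0]; b=load('top0.npz')[0]
f=lambda p,u,v,s,w,h:cv2.resize(p[v-s*h//w//2:v+s*h//w//2,u-s//2:u+s//2],(w,h),interpolation=cv2.INTER_CUBIC)
im=np.vstack([np.hstack([f(a,x,y,s,265,265) for x,y,s in((240,178,80),(377,345,80),(293,255,110))]),np.hstack([f(b,x,y,s,265,265) for x,y,s in((427,233,70),(216,238,70),(325,228,100))])])
im=np.clip(im*1.5,0,255).astype(np.uint8)
cv2.imwrite('pics/crops.png',im[:,:,::-1])
E
```

```text
(no output)
```

View pics/crops.png

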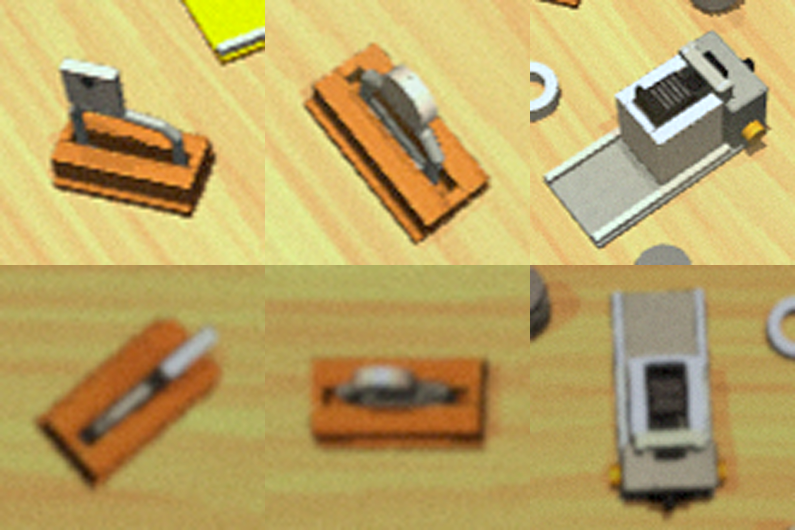

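```bash
python3 - <<'E'
from h import *
for n in('top0.npz','scene0.npz'):
    p,d,E,K=load(n); P=cloud(d,E,K); print(n,'bench z',np.median(P[...,2][(d>0)&(abs(P[...,2])<.03)]))
    hsv=cv2.cvtColor(p,cv2.COLOR_RGB2HSV)
    bx=onplane(325,228,.05,*load('top0.npz')[2:])if 1 else 0
    def region(c,r): return (d>0)&(np.hypot(P[...,0]-c[0],P[...,1]-c[1])<r)
    # hood top slab
    m=region(bx,.13)&(abs(P[...,2]-.095)<.008)
    r=cv2.minAreaRect(P[m][:,:2].astype(np.float32)*1000); print('hoodtop',m.sum(),r)
    m=region(bx,.17)&(P[...,2]>.005)&(P[...,2]<.03)&(hsv[...,1]<70)
    r=cv2.minAreaRect(P[m][:,:2].astype(np.float32)*1000); print('base',m.sum(),r)
    for nm,(u,v) in dict(R=(427,233),L=(216,238)).items():
        c=onplane(u,v,.03,*load('top0.npz')[2:])
        m=region(c,.085)&(P[...,2]>.026)&(P[...,2]<.038)&(hsv[...,1]>120)
        r=cv2.minAreaRect(P[m][:,:2].astype(np.float32)*1000); print(nm,'stand',m.sum(),r)
        m=region(c,.085)&(P[...,2]>.082)
        if m.sum()>4:
            q=P[m]; r=cv2.minAreaRect(q[:,:2].astype(np.float32)*1000); print(nm,'tag',m.sum(),r,q.mean(0),q.max(0))
E
```

```text
top0.npz bench z -0.0002668807919536942
hoodtop 652 ((507.8995056152344, -7.082775115966797), (124.02586364746094, 81.94354248046875), 0.7883732914924622)
base 1190 ((577.65087890625, -26.471328735351562), (235.27593994140625, 253.3124237060547), 35.901458740234375)
R stand 641 ((531.6659545898438, -271.10888671875), (52.942989349365234, 116.5401382446289), 40.36361312866211)
R tag 109 ((545.0028686523438, -286.29193115234375), (12.426385879516602, 44.169681549072266), 40.501564025878906) [ 0.54249879 -0.28350688  0.11606667] [ 0.56220618 -0.26630835  0.12712478]
L stand 606 ((513.7402954101562, 282.1908874511719), (54.37665939331055, 115.63151550292969), 0.8830464482307434)
L tag 104 ((512.8562622070312, 279.85504150390625), (13.69314956665039, 38.91331481933594), 2.702441692352295) [0.51224492 0.27841722 0.10012886] [0.52042934 0.29957424 0.112821  ]
scene0.npz bench z 0.0010171908429577048
hoodtop 725 ((508.715576171875, -1.293365478515625), (121.87984466552734, 80.8620376586914), 3.9579832553863525)
base 1962 ((597.5681762695312, -8.940536499023438), (185.3605194091797, 254.9552001953125), 37.12629318237305)
R stand 581 ((531.7161254882812, -271.14996337890625), (58.0275993347168, 117.15476989746094), 40.29534912109375)
R tag 237 ((545.1891479492188, -286.39154052734375), (15.830890655517578, 44.23832702636719), 41.853050231933594) [ 0.54624878 -0.28326533  0.1069524 ] [ 0.56232786 -0.26636412  0.12524114]
L stand 845 ((512.00830078125, 281.6796569824219), (54.76936721801758, 116.7292251586914), 1.0870548486709595)
L tag 180 ((512.3216552734375, 280.673828125), (13.586678504943848, 38.79595184326172), 0.10141118615865707) [0.51399903 0.28261818 0.10000507] [0.51913807 0.30007947 0.11131044]
```

```bash
R='[[-0.0469,-0.05035,-0.005],[0,0,0],0]'; python3 -m crank '[[[-0.0469,-0.0503,-0.005],[0,0,0],0],[[-0.0469,-0.0503,-0.005],[0,0,0],0],[[-0.0469,-0.0503,-0.005],[0,0,0],0],[[-0.0469,-0.0503,-0.005],[0,0,0],0],[[-0.0469,-0.0503,-0.005],[0,0,0],0],[[-0.0469,-0.0503,-0.005],[0,0,0],0],[[-0.0469,-0.0503,-0.005],[0,0,0],0],[[-0.0469,-0.0503,-0.005],[0,0,0],0],[[-0.0469,-0.0503,-0.005],[0,0,0],0],[[-0.0469,-0.0503,-0.005],[0,0,0],0]]' 20
python3 -m crank '[[[0,0,0],[0,0,-7.6],0],[[0,0,0],[0,0,-7.6],0],[[0,0,0],[0,0,-7.6],0],[[0,0,0],[0,0,0],0]]'
python3 - <<'E'
from station import bot
import cv2, numpy as np
c=bot.calibration("wrist");p,d=bot.read_camera("wrist")
o=bot.get_obs();print(o['t'],o['eef_pos'],o['tool_rot'],o['gripper_width'])
cv2.imwrite("pics/wrist1.png",p[:,:,::-1]); np.savez("wrist1.npz",p=p,d=d,E=np.array(c["extrinsics"]),K=np.array([c["fx"],c["fy"],c["cx"],c["cy"]]))
E
```

```text
t: 1.4
eef_pos: [0.4754, 0.0525, 0.2909]
tool_rot: [0.0, 0.18, 0.984, 0.0]
contact_force: [1.7, 0.8, 0.1]
gripper_width: 0.001
t: 1.9
eef_pos: [0.4749, 0.0543, 0.2905]
tool_rot: [-0.0, -0.017, 1.0, -0.0]
contact_force: [0.2, -0.1, 0.2]
gripper_width: -0.002
1.95 [0.47496774 0.05437442 0.29049977] [-1.42438927e-04 -1.66783944e-02  9.99860895e-01 -2.39732148e-05] -0.003228672622859199
```

View pics/wrist1.png

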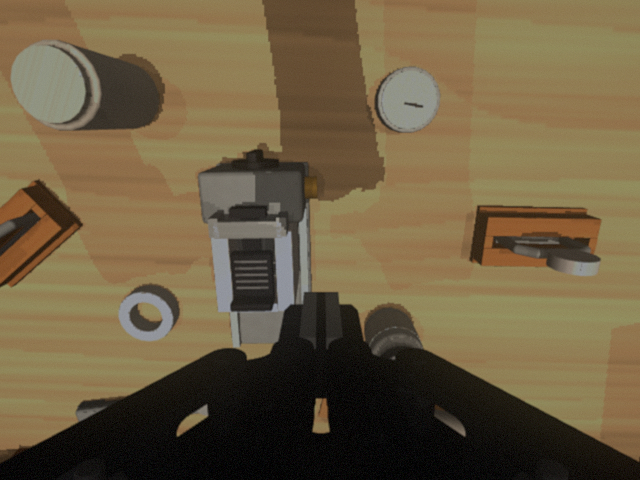

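```bash
python3 - <<'E'
from h import *
p,d,E,K=load('wrist1.npz'); P=cloud(d,E,K)
for u,v in((253,268),(252,303),(248,225),(225,290),(300,250),(250,190),(222,325),(0,220),(30,235)): print((u,v),p[v,u],np.round(P[v,u],4))
c=p[140:350,180:340]; cv2.imwrite('pics/w1c.png',cv2.resize(c,(560,735)[:2] if 0 else (457,600),interpolation=cv2.INTER_CUBIC)[:,:,::-1])
import itertools
X,Y,Z=P[...,0],P[...,1],P[...,2]
def rect(name,m):
    n,l,s,_=cv2.connectedComponentsWithStats(m.astype(np.uint8)); i=1+np.argmax(s[1:,4]); q=P[l==i]
    print(name,len(q),np.round(q.mean(0),4),[np.round(a,2) for a in cv2.minAreaRect((q[:,:2]*1000).astype(np.float32))])
v,u=np.mgrid[0:480,0:640]; w=(u>190)&(u<318)&(v>140)&(v<345)&(d>0)
rect('hoodtop+',w&(Z>.090)&(Z<.107)&(v>228)); 
rect('lip',w&(Z>.110)); rect('catch',w&(Z>.101)&(v<245))
rect('block',w&(abs(Z-.084)<.006)&(v<225))
s=(u<85)&(v>170)&(v<295)
E
```

```text
(253, 268) [89 85 80] [ 0.5235 -0.0019  0.1047]
(252, 303) [32 27 25] [ 0.5499 -0.0009  0.1183]
(248, 225) [124 119 110] [ 0.4845 -0.0047  0.1086]
(225, 290) [145 146 155] [ 0.5496 -0.0293  0.0941]
(300, 250) [135 137 132] [0.5345 0.0343 0.0172]
(250, 190) [127 122 112] [ 0.4596 -0.0068  0.0842]
(222, 325) [147 122  82] [ 6.372e-01 -5.790e-02  6.000e-04]
(0, 220) [145  90  47] [ 0.5071 -0.2696  0.0337]
(30, 235) [131  80  39] [ 0.5222 -0.2424  0.0333]
hoodtop+ 4766 [ 0.5294 -0.0026  0.0993] [array([529.63,  -3.58]), array([80.54, 70.23]), np.float64(3.02)]
lip 1668 [0.4662 0.0476 0.3026] [array([465.68,  46.89]), array([ 7.72, 12.95]), np.float64(5.29)]
catch 1542 [ 0.487  -0.0055  0.1086] [array([486.89,  -5.72]), array([17.48, 64.26]), np.float64(2.88)]
block 4422 [ 0.4615 -0.0052  0.0849] [array([466.62,  -6.74]), array([46.64, 90.11]), np.float64(2.81)]
```

View pics/w1c.png

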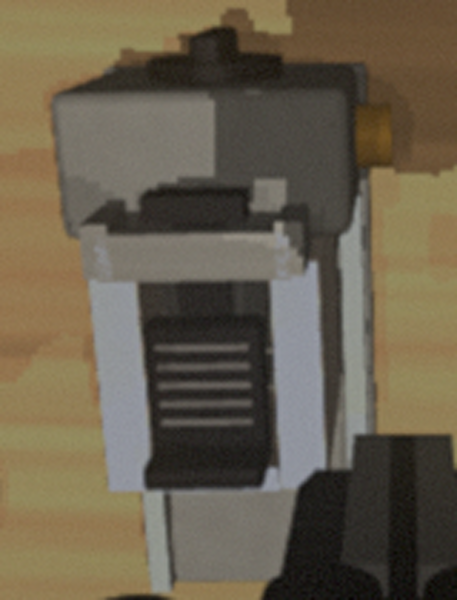

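```bash
python3 -m crank '[[[0,0,0],[0,0,-1],0],[[-0.0275,-0.0303,0.02],[0,0,0],0],[[-0.0275,-0.0303,0.03],[0,0,0],0],[[0,0,0.04],[0,0,0],0],[[0,0,0.04],[0,0,0],0],[[0,0,0.02],[0,0,0],0],[[0,0,0],[0,0,0],0],[[0,0,0],[0,0,0],0]]'
python3 - <<'E'
from station import bot
import cv2, numpy as np
c=bot.calibration("wrist");p,d=bot.read_camera("wrist")
o=bot.get_obs();print(o['t'],o['eef_pos'],o['tool_rot'],o['gripper_width'])
cv2.imwrite("pics/wrist2.png",p[:,:,::-1]); np.savez("wrist2.npz",p=p,d=d,E=np.array(c["extrinsics"]),K=np.array([c["fx"],c["fy"],c["cx"],c["cy"]]))
E
```

```text
t: 2.95
eef_pos: [0.534, -0.0031, 0.1415]
tool_rot: [0.001, -0.027, 1.0, 0.0]
contact_force: [0.7, -0.2, 0.3]
gripper_width: -0.0
3.0 [ 0.53417005 -0.00305921  0.14176928] [ 1.03174369e-03 -2.66816480e-02  9.99643441e-01  1.29621322e-04] -0.0016391991418619842
```

View pics/wrist2.png

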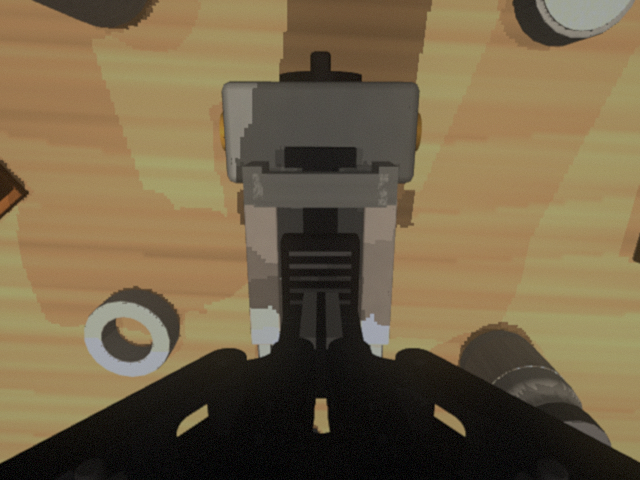

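```bash
python3 -m crank '[[[0,0,0.02],[0,0,0],0],[[0,0,0.003],[0,0,0],0],[[0,0,0.003],[0,0,0],0],[[0,0,0],[0,0,0],0]]'; python3 -m crank '[[[0,0,0.002],[0,0,0],0],[[0,0,0],[0,0,0],0]]'
```

```text
t: 3.5
eef_pos: [0.5336, -0.0031, 0.1154]
tool_rot: [0.0, -0.027, 1.0, 0.0]
contact_force: [-1.8, -0.6, 3.7]
gripper_width: -0.001
t: 3.75
eef_pos: [0.5336, -0.0031, 0.113]
tool_rot: [0.0, -0.027, 1.0, 0.0]
contact_force: [-1.4, 0.2, 5.1]
gripper_width: -0.004
```

```bash
python3 -m crank '[[[0,0,0.002],[0,0,0],0],[[0,0,0.0015],[0,0,0],0],[[0,0,0],[0,0,0],0]]'
```

```text
t: 4.12
eef_pos: [0.5338, -0.003, 0.1096]
tool_rot: [0.0, -0.027, 1.0, 0.0]
contact_force: [-1.9, -0.0, 6.6]
gripper_width: -0.001
```

```bash
python3 -m crank '[[[0,0,0.001],[0,0,0],0],[[-0.004,0,0],[0,0,0],0],[[-0.004,0,0],[0,0,0],0],[[-0.004,0,0],[0,0,0],0],[[-0.003,0,0],[0,0,0],0],[[0,0,0],[0,0,0],0]]'
```

```text
t: 4.88
eef_pos: [0.5496, -0.0022, 0.1091]
tool_rot: [0.001, -0.027, 1.0, 0.0]
contact_force: [-0.7, 0.3, 8.3]
gripper_width: -0.001
```

```bash
python3 -m crank '[[[-0.007,0,0],[0,0,0],0],[[-0.007,0,0],[0,0,0],0],[[-0.007,0,0],[0,0,0],0],[[-0.007,0,0],[0,0,0],0],[[-0.007,0,0],[0,0,0],0],[[-0.007,0,0],[0,0,0],0],[[0,0,0],[0,0,0],0]]'; python3 -m crank '[[[-0.007,0,0],[0,0,0],0],[[-0.007,0,0],[0,0,0],0],[[-0.005,0,0],[0,0,0],0],[[0,0,0],[0,0,0],0]]'
```

```text
t: 5.75
eef_pos: [0.5921, -0.0001, 0.1092]
tool_rot: [0.002, -0.027, 1.0, 0.0]
contact_force: [0.4, 0.5, 7.5]
gripper_width: 0.001
t: 6.25
eef_pos: [0.6108, 0.0009, 0.1092]
tool_rot: [0.002, -0.027, 1.0, 0.0]
contact_force: [0.2, -0.0, 8.7]
gripper_width: -0.002
```

```bash
python3 -m crank '[[[-0.004,0,0],[0,0,0],0],[[-0.003,0,0],[0,0,0],0],[[-0.002,0,0],[0,0,0],0],[[0,0,0],[0,0,0],0]]'; python3 -m crank '[[[-0.002,0,0],[0,0,0],0],[[-0.002,0,0],[0,0,0],0],[[0,0,0],[0,0,0],0]]'
```

```text
t: 6.75
eef_pos: [0.6145, 0.001, 0.1089]
tool_rot: [-0.004, -0.026, 1.0, 0.001]
contact_force: [-16.1, 0.6, 22.3]
gripper_width: -0.002
t: 7.12
eef_pos: [0.6194, 0.0011, 0.1089]
tool_rot: [-0.003, -0.026, 1.0, 0.0]
contact_force: [-13.2, 0.3, 19.2]
gripper_width: -0.003
```

```bash
python3 -m crank '[[[0.003,0,0],[0,0,0],0],[[0,0,-0.02],[0,0,0],0],[[0,0,-0.05],[0,0,0],0],[[0.02,0,-0.06],[0,0,0],0],[[0.04,-0.03,-0.06],[0,0,0],0],[[0.05,-0.03,0],[0,0,0],0],[[0.03,-0.03,0],[0,0,0],0],[[0,0,0],[0,0,0],0]]'
python3 - <<'E'
from station import bot
import cv2, numpy as np
c=bot.calibration("wrist");p,d=bot.read_camera("wrist")
o=bot.get_obs();print(o['t'],o['eef_pos'],o['tool_rot'],o['gripper_width'])
cv2.imwrite("pics/wrist3.png",p[:,:,::-1]); np.savez("wrist3.npz",p=p,d=d,E=np.array(c["extrinsics"]),K=np.array([c["fx"],c["fy"],c["cx"],c["cy"]]))
E
```

```text
t: 8.12
eef_pos: [0.4902, -0.0924, 0.2865]
tool_rot: [0.001, -0.024, 1.0, 0.0]
contact_force: [0.2, -0.2, 0.1]
gripper_width: 0.0
8.175 [ 0.49171681 -0.09048623  0.2864138 ] [ 9.20779178e-04 -2.54457324e-02  9.99675718e-01  3.55001116e-04] -0.0005388890180065147
```

View pics/wrist3.png

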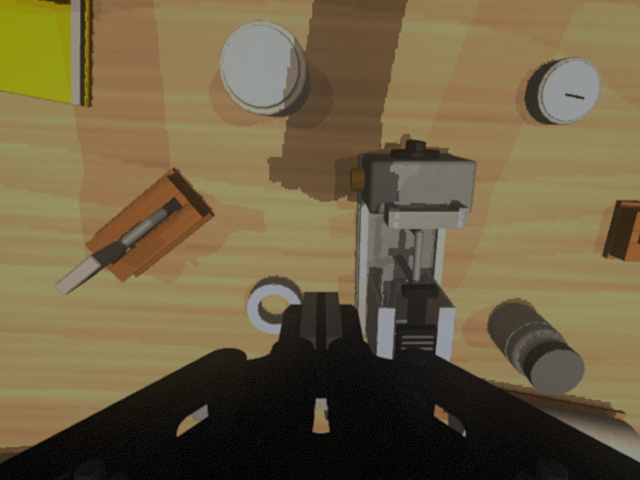

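```bash
python3 - <<'E'
from h import *
p,d,E,K=load('wrist3.npz'); P=cloud(d,E,K); Z=P[...,2]
v,u=np.mgrid[0:480,0:640]; ok=d>0
O=np.array([.530,-.0035]); c,s=np.cos(.0506),np.sin(.0506)
def loc(q): r=q[...,:2]-O; return np.stack([r[...,0]*c+r[...,1]*s,-r[...,0]*s+r[...,1]*c],-1)
L=loc(P)
m=ok&(abs(Z-.0965)<.006)&(abs(L[...,1])<.045)&(L[...,0]>.02)&(L[...,0]<.13)
print('hood top near x pct',np.percentile(L[m][:,0]*1e3,[0,1,5]), 'y',np.percentile(L[m][:,1]*1e3,[1,99]))
m=ok&(Z>.074)&(Z<.088)&(abs(L[...,1])<.015)&(abs(L[...,0])<.032)
print('bar',m.sum(),np.median(L[m],0)*1e3,np.percentile(L[m]*1e3,[2,98],axis=0),np.percentile(Z[m],[50,95]))
pts=L[m]; k=np.polyfit(pts[:,0],pts[:,1],1); print(k)
m=ok&(Z>.101)&(Z<.113)&(abs(L[...,1])<.04)&(L[...,0]<-.02)&(L[...,0]>-.07); print('catch',cv2.minAreaRect((L[m]*1e3).astype(np.float32)))
# stand & tag
w=(u<220)&(v>140)&(v<310)&ok
hsv=cv2.cvtColor(p,cv2.COLOR_RGB2HSV)
for nm,m in dict(stand=w&(abs(Z-.032)<.006)&(hsv[...,1]>120),tag=w&(Z>.11),tag2=w&(Z>.085)).items():
    q=P[m]; print(nm,m.sum(),np.round(q.mean(0),4),cv2.minAreaRect((q[:,:2]*1e3).astype(np.float32)))
E
```

```text
hood top near x pct [20.22880378 20.87653565 21.48272701] y [-35.05916352  34.13224751]
bar 469 [-2.74255282 -1.09889058] [[-25.66635728  -3.91971237]
 [ 24.01488326   3.03189579]] [0.08576749 0.08734627]
[-0.00376777 -0.00090154]
catch ((-42.80607986450195, 0.07210159301757812), (17.333831787109375, 64.71509552001953), 0.027233870700001717)
stand 4317 [ 0.5274 -0.2658  0.033 ] ((531.4895629882812, -270.8636474609375), (53.03534698486328, 117.89657592773438), 40.192874908447266)
tag 922 [ 0.5426 -0.2832  0.1207] ((544.709716796875, -285.8352355957031), (12.702556610107422, 45.36640930175781), 40.19281768798828)
tag2 1229 [ 0.5406 -0.2805  0.115 ] ((544.6989135742188, -285.8321533203125), (12.711115837097168, 45.39425277709961), 40.29185485839844)
```

```bash
python3 - <<'E'
from h import *
p,d,E,K=load('wrist3.npz'); P=cloud(d,E,K); Z=P[...,2]
O=np.array([.530,-.0035]); c,s=np.cos(.0506),np.sin(.0506)
r=P[...,:2]-O; L=np.stack([r[...,0]*c+r[...,1]*s,-r[...,0]*s+r[...,1]*c],-1)
for a,b in((22,33),(-33,-22),(-8,8)):
    m=(d>0)&(abs(Z-.0955)<.004)&(L[...,1]*1e3>a)&(L[...,1]*1e3<b)&(abs(L[...,0])<.14)
    print(a,np.histogram(L[m][:,0]*1e3,bins=np.arange(-60,130,4)))
cv2.imwrite('pics/w3c.png',cv2.resize(p[140:370,340:500],(556,800) if 0 else (417,600),interpolation=cv2.INTER_CUBIC)[:,:,::-1])
E
```

```text
22 (array([ 0,  0, 34,  3,  0,  0,  0,  0,  0,  0,  0,  0,  0,  0,  0,  0,  0,
        0,  0,  0,  0,  0,  0,  0,  0, 35, 49, 48, 49, 48, 44, 45, 53, 46,
       45, 46, 40, 44, 30,  5,  0,  0,  0,  0,  0,  0,  0]), array([-60, -56, -52, -48, -44, -40, -36, -32, -28, -24, -20, -16, -12,
        -8,  -4,   0,   4,   8,  12,  16,  20,  24,  28,  32,  36,  40,
        44,  48,  52,  56,  60,  64,  68,  72,  76,  80,  84,  88,  92,
        96, 100, 104, 108, 112, 116, 120, 124, 128]))
-33 (array([ 0,  0, 24,  9, 10,  8,  0,  0,  0,  0,  0,  0,  0,  0,  0,  0,  0,
        0,  0,  0,  0,  0,  0,  0,  0, 37, 47, 52, 47, 48, 47, 47, 47, 44,
       45, 46, 44, 47, 24,  0,  0,  0,  0,  0,  0,  0,  0]), array([-60, -56, -52, -48, -44, -40, -36, -32, -28, -24, -20, -16, -12,
        -8,  -4,   0,   4,   8,  12,  16,  20,  24,  28,  32,  36,  40,
        44,  48,  52,  56,  60,  64,  68,  72,  76,  80,  84,  88,  92,
        96, 100, 104, 108, 112, 116, 120, 124, 128]))
-8 (array([ 0,  0,  0,  0,  0,  0,  0,  0,  0,  0,  0,  0,  0,  0,  0,  0,  0,
        0,  0,  0, 59,  0,  0, 54, 77, 72, 70, 73, 74, 69, 29,  0,  0,  0,
        0,  0,  0,  0,  0,  0,  0,  0,  0,  0,  0,  0,  0]), array([-60, -56, -52, -48, -44, -40, -36, -32, -28, -24, -20, -16, -12,
        -8,  -4,   0,   4,   8,  12,  16,  20,  24,  28,  32,  36,  40,
        44,  48,  52,  56,  60,  64,  68,  72,  76,  80,  84,  88,  92,
        96, 100, 104, 108, 112, 116, 120, 124, 128]))
```

View pics/w3c.png

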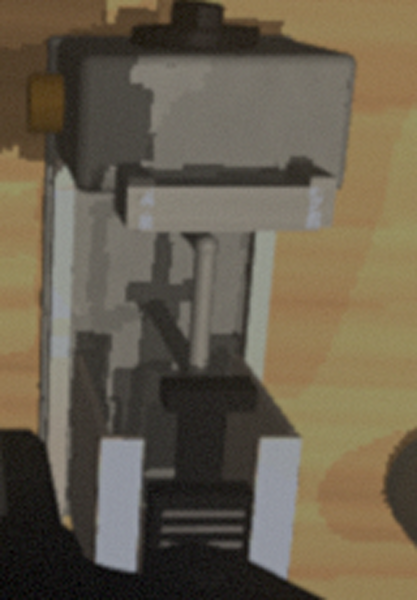

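```bash
python3 -c "
from station import bot;import numpy as np
o=bot.get_obs();print(o['t'],np.round(o['q'],3),o['eef_pos'],o['tool_rot'])
from scipy.spatial.transform import Rotation as R
q=o['tool_rot'];M=R.from_quat([q[1],q[2],q[3],q[0]]).as_matrix();print(np.round(M,3));
t=np.array([.5448,-.286,.22])-o['eef_pos'];print(M.T@t)
a=np.degrees(np.arctan2(M[1,1],M[0,1]));print('y ang',a,'need',40.2-a)"
```

```text
8.175 [-0.365  0.144  0.475  1.942 -0.076  1.071  1.764] [ 0.49171681 -0.09048623  0.2864138 ] [ 9.20779178e-04 -2.54457324e-02  9.99675718e-01  3.55001116e-04]
[[-0.999 -0.051  0.002]
 [-0.051  0.999  0.001]
 [-0.002  0.001 -1.   ]]
[-0.04294426 -0.1980052   0.0663625 ]
y ang 92.91621762825936 need -52.71621762825936
```

```bash
python3 -m crank '[[[-0.0107,-0.0495,0.015],[0,0,0],0.045],[[-0.0107,-0.0495,0.015],[0,0,0],0.045],[[-0.0107,-0.0495,0.015],[0,0,0],0.045],[[-0.0107,-0.0495,0.015],[0,0,0],0.045],[[0,0,0],[0,0,10.54],0.045],[[0,0,0],[0,0,10.54],0.045],[[0,0,0],[0,0,10.54],0.045],[[0,0,0],[0,0,10.54],0.045],[[0,0,0],[0,0,10.54],0.045],[[0,0,0],[0,0,0],0.045]]'
cat > rep.py <<'E'
import sys,numpy as np
from station import bot
from scipy.spatial.transform import Rotation as R
def rep(t,ang):
    o=bot.get_obs();q=o['tool_rot'];M=R.from_quat([q[1],q[2],q[3],q[0]]).as_matrix()
    t=np.array(t)-o['eef_pos'];a=np.degrees(np.arctan2(M[1,1],M[0,1]));w=np.round(M[:,2],4)
    print('t',o['t'],'j7',np.round(o['q'],2),'pos',np.round(o['eef_pos'],4),'tool delta',np.round(M.T@t,4),'toolz turn needed',round(-(ang-a),2),'zaxis',w)
if __name__=='__main__': rep([float(x) for x in sys.argv[1:4]],float(sys.argv[4]))
E
python3 rep.py .5448 -.286 .107 40.2
python3 - <<'E'
from station import bot
import cv2, numpy as np
c=bot.calibration("wrist");p,d=bot.read_camera("wrist")
cv2.imwrite("pics/wrist4.png",p[:,:,::-1]); np.savez("wrist4.npz",p=p,d=d,E=np.array(c["extrinsics"]),K=np.array([c["fx"],c["fy"],c["cx"],c["cy"]]))
from h import *
p,d,E,K=load('wrist4.npz'); P=cloud(d,E,K); Z=P[...,2]
m=(d>0)&(Z>.105)&(Z<.14)&(np.hypot(P[...,0]-.545,P[...,1]+.286)<.06)
q=P[m]; print(m.sum(),cv2.minAreaRect((q[:,:2]*1e3).astype(np.float32)),q[:,2].max())
E
```

```text
t: 9.43
eef_pos: [0.5469, -0.2837, 0.225]
tool_rot: [-0.0, 0.418, 0.909, -0.0]
contact_force: [1.0, 0.3, 0.2]
gripper_width: 0.526
t 9.425 j7 [-0.17  0.49  0.76  1.76 -0.38  1.04  1.43] pos [ 0.5469 -0.2837  0.225 ] tool delta [-0.0004 -0.003   0.118 ] toolz turn needed 0.4 zaxis [-6.e-04 -5.e-04 -1.e+00]
1382 ((545.0228271484375, -285.9068908691406), (12.492222785949707, 43.683876037597656), 41.193565368652344) 0.12406191894465074
```

View pics/wrist4.png

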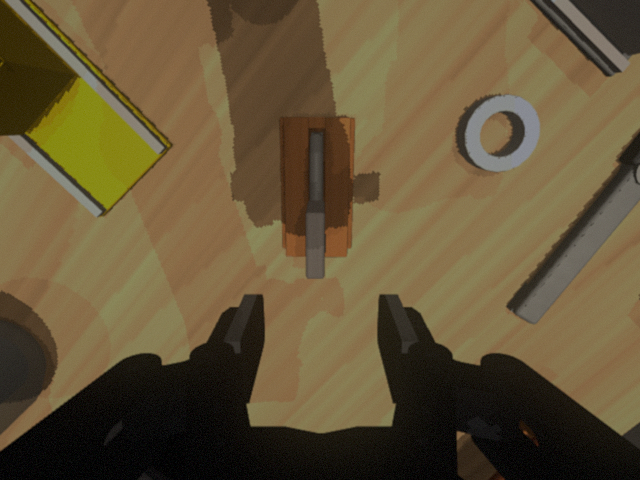

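```bash
python3 -m crank '[[[-0.0002,-0.0026,0.03],[0,0,0.4],0.045],[[0,0,0.03],[0,0,0],0.045],[[0,0,0.03],[0,0,0],0.045],[[0,0,0.018],[0,0,0],0.045],[[0,0,0.01],[0,0,0],0.045],[[0,0,0],[0,0,0],0.045],[[0,0,0],[0,0,0],0.045]]'
python3 rep.py .5449 -.286 .107 40.3
python3 - <<'E'
from station import bot
import cv2
p,d=bot.read_camera("wrist");cv2.imwrite("pics/wrist5.png",p[:,:,::-1])
E
```

```text
t: 10.35
eef_pos: [0.5442, -0.2871, 0.1084]
tool_rot: [0.001, 0.423, 0.906, 0.0]
contact_force: [1.1, -0.7, 0.5]
gripper_width: 0.527
t 10.35 j7 [-0.09  0.63  0.66  1.85 -0.5   0.84  1.52] pos [ 0.5442 -0.2871  0.1084] tool delta [0.0004 0.0013 0.0014] toolz turn needed -0.31 zaxis [ 1.5e-03 -6.0e-04 -1.0e+00]
```

View pics/wrist5.png

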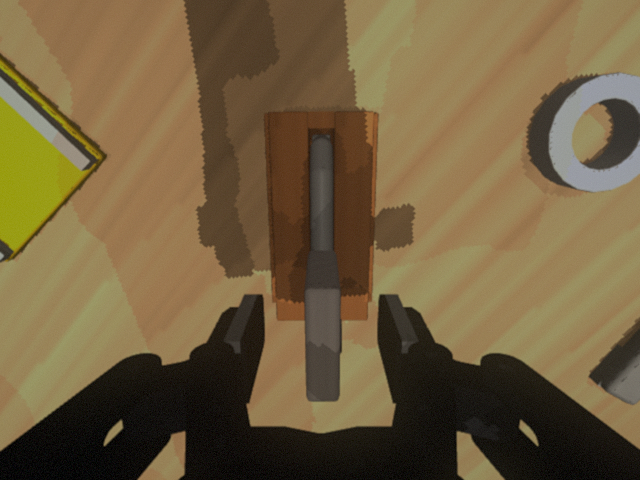

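```bash
python3 -m crank '[[[0.0004,0.001,0.001],[0,0,-0.3],0.045],[[0,0,0],[0,0,0],0],[[0,0,0],[0,0,0],0],[[0,0,0],[0,0,0],0],[[0,0,0],[0,0,0],0],[[0,0,0],[0,0,0],0]]' 60
python3 rep.py .5449 -.286 .107 40.3
```

```text
t: 11.15
eef_pos: [0.5442, -0.2859, 0.1067]
tool_rot: [0.0, 0.421, 0.907, 0.0]
contact_force: [-1.0, 1.1, 5.0]
gripper_width: 0.136
t 11.15 j7 [-0.09  0.63  0.66  1.85 -0.51  0.83  1.53] pos [ 0.5442 -0.2859  0.1067] tool delta [-0.0005  0.0005 -0.0003] toolz turn needed -0.03 zaxis [ 4.e-04 -1.e-04 -1.e+00]
```

```bash
python3 -m crank '[[[0,0,-0.008],[0,0,0],0],[[0,0,-0.012],[0,0,0],0],[[0,0,-0.02],[0,0,0],0],[[0,0,-0.03],[0,0,0],0],[[0,0,-0.04],[0,0,0],0],[[0,0,-0.04],[0,0,0],0],[[0,0,0],[0,0,0],0]]'
python3 rep.py .526 -.0037 .25 2.9
python3 - <<'E'
from station import bot
import cv2
p,d=bot.read_camera("wrist");cv2.imwrite("pics/wrist6.png",p[:,:,::-1])
E
```

```text
t: 12.02
eef_pos: [0.5455, -0.2873, 0.261]
tool_rot: [0.004, 0.421, 0.907, 0.0]
contact_force: [-0.1, -0.7, -2.4]
gripper_width: 0.129
t 12.025 j7 [-0.19  0.45  0.79  1.73 -0.36  1.1   1.41] pos [ 0.5455 -0.2873  0.261 ] tool delta [0.2292 0.1683 0.0102] toolz turn needed 37.34 zaxis [ 0.0069 -0.0025 -1.    ]
```

View pics/wrist6.png

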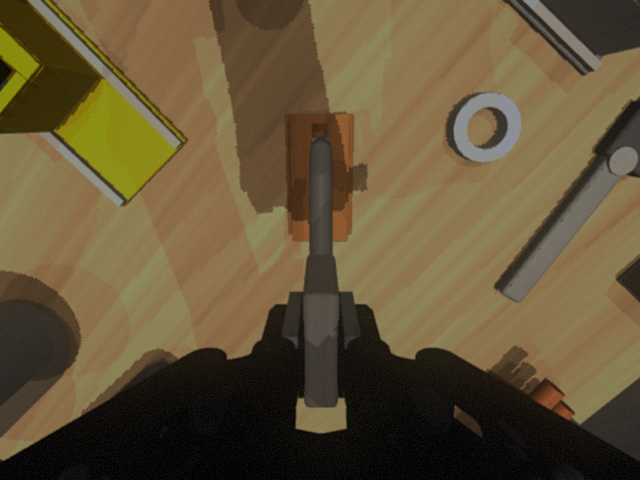

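```bash
python3 -m crank '[[[0.0382,0.028,0],[0,0,0],0],[[0.0382,0.028,0],[0,0,0],0],[[0.0382,0.028,0],[0,0,0],0],[[0.0382,0.028,0],[0,0,0],0],[[0.0382,0.028,0],[0,0,0],0],[[0.0382,0.028,0],[0,0,0],0]]'
python3 -m crank '[[[0,0,0],[0,0,9.34],0],[[0,0,0],[0,0,9.34],0],[[0,0,0],[0,0,9.34],0],[[0,0,0],[0,0,9.34],0],[[0,0,0],[0,0,0],0],[[0,0,0],[0,0,0],0]]'
python3 rep.py .526 -.0037 .25 2.9
python3 - <<'E'
from station import bot
import cv2, numpy as np
for n in("wrist","scene"):
    c=bot.calibration(n);p,d=bot.read_camera(n)
    cv2.imwrite(f"pics/{n}7.png",p[:,:,::-1]); np.savez(f"{n}7.npz",p=p,d=d,E=np.array(c["extrinsics"]),K=np.array([c["fx"],c["fy"],c["cx"],c["cy"]]))
E
```

```text
t: 12.82
eef_pos: [0.5229, -0.0007, 0.2557]
tool_rot: [-0.001, 0.42, 0.907, -0.0]
contact_force: [0.2, 0.1, -1.9]
gripper_width: 0.131
t: 13.58
eef_pos: [0.5237, -0.0023, 0.256]
tool_rot: [-0.0, 0.688, 0.726, -0.0]
contact_force: [-0.5, -0.3, -1.9]
gripper_width: 0.135
t 13.575 j7 [-0.87  0.3   0.93  1.95 -0.28  1.03  0.24] pos [ 0.5237 -0.0023  0.256 ] tool delta [-0.0016  0.0022  0.006 ] toolz turn needed 0.19 zaxis [-9.e-04 -2.e-04 -1.e+00]
```

View pics/wrist7.png

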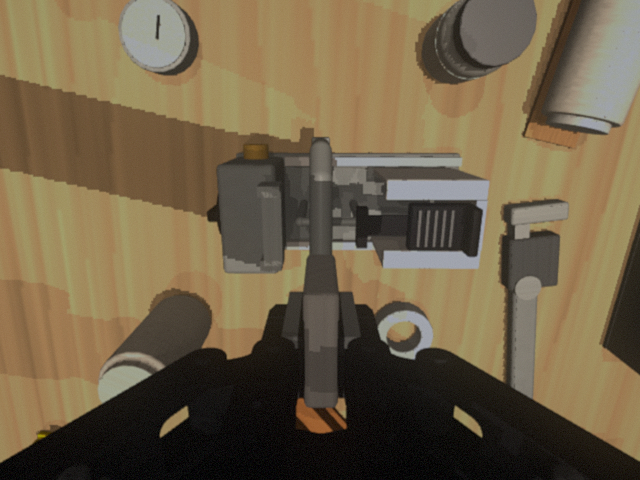

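View pics/scene7.png

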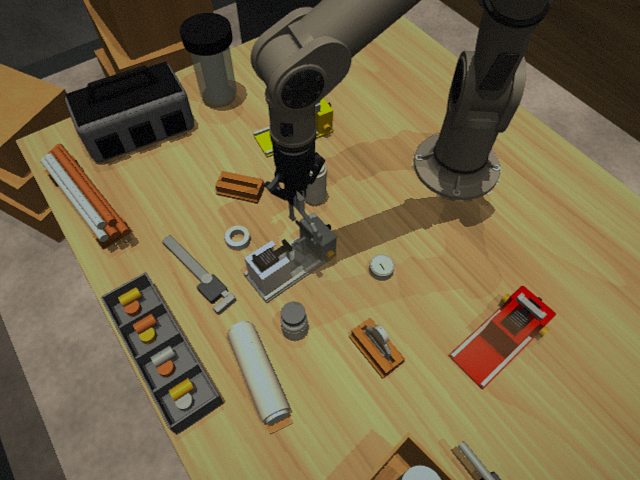

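```bash
python3 - <<'E'
from h import *
p,d,E,K=load('wrist7.npz'); P=cloud(d,E,K); Z=P[...,2]
O=np.array([.530,-.0035]); c,s=np.cos(.0506),np.sin(.0506)
r=P[...,:2]-O; L=np.stack([r[...,0]*c+r[...,1]*s,-r[...,0]*s+r[...,1]*c],-1)*1e3
def box(n,z0,z1,x0,x1,y0=-50,y1=50):
    m=(d>0)&(Z>z0)&(Z<z1)&(L[...,0]>x0)&(L[...,0]<x1)&(L[...,1]>y0)&(L[...,1]<y1)
    print(n,m.sum(),np.round(np.percentile(L[m],[1,50,99],axis=0),1).tolist(),np.round(np.percentile(Z[m],[1,50,99]),4))
box('catch',.101,.115,-60,-30); box('bar',.076,.092,-25,19,-12,12); box('tooth',.094,.12,12,34,-25,25); box('hood',.092,.099,35,130,-45,-22); box('hood',.092,.099,35,130,22,45); box('block',.08,.089,-100,-40,-60,60)
E
```

```text
catch 1823 [[-51.3, -30.9], [-41.9, 2.4], [-34.7, 32.2]] [0.1024 0.1092 0.1107]
bar 289 [[-24.6, -2.9], [4.5, 1.2], [18.7, 4.0]] [0.0777 0.0862 0.0885]
tooth 622 [[20.5, -14.0], [25.2, 1.5], [33.7, 15.3]] [0.0944 0.1048 0.1067]
hood 1439 [[42.8, -34.8], [78.9, -28.5], [117.4, -22.1]] [0.0943 0.0961 0.0976]
hood 1854 [[42.9, 22.1], [79.9, 28.9], [117.5, 35.0]] [0.0932 0.0961 0.0978]
block 4810 [[-85.8, -43.0], [-68.3, 6.3], [-42.6, 44.8]] [0.0818 0.0851 0.0869]
```

```bash
python3 -m crank '[[[-0.0008,0.0028,0],[0,0,0.2],0],[[0,0,0.03],[0,0,0],0],[[0,0,0.025],[0,0,0],0],[[0,0,0.01],[0,0,0],0],[[0,0,0],[0,0,0],0],[[0,0,0],[0,0,0],0]]'
python3 rep.py .5265 -.003 .128 2.9
python3 - <<'E'
from station import bot
import cv2, numpy as np
p,d=bot.read_camera("wrist"); cv2.imwrite("pics/wrist8.png",p[:,:,::-1])
p,d=bot.read_camera("scene"); cv2.imwrite("pics/scene8.png",cv2.resize(p[160:310,220:380],(640,600),interpolation=cv2.INTER_CUBIC)[:,:,::-1])
E
```

```text
t: 14.42
eef_pos: [0.5277, -0.0031, 0.1923]
tool_rot: [0.0, 0.69, 0.724, 0.001]
contact_force: [0.6, 0.3, -0.9]
gripper_width: 0.125
t 14.425 j7 [-0.79  0.4   0.87  2.   -0.39  0.91  0.32] pos [ 0.5277 -0.0031  0.1923] tool delta [ 0.0001 -0.0013  0.0643] toolz turn needed -0.19 zaxis [ 1.5e-03  3.0e-04 -1.0e+00]
```

View pics/wrist8.png

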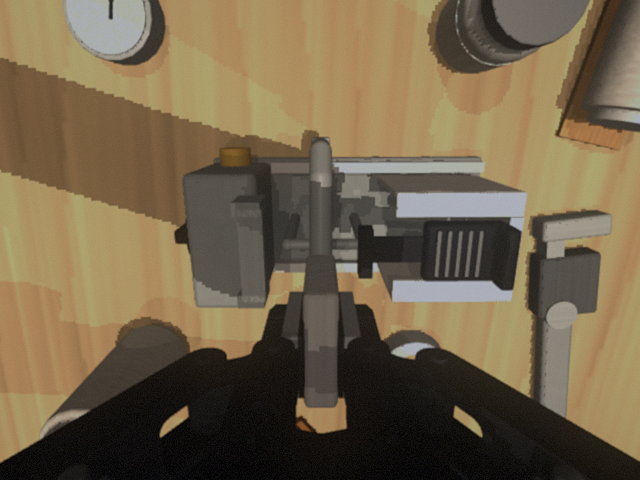

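View pics/scene8.png

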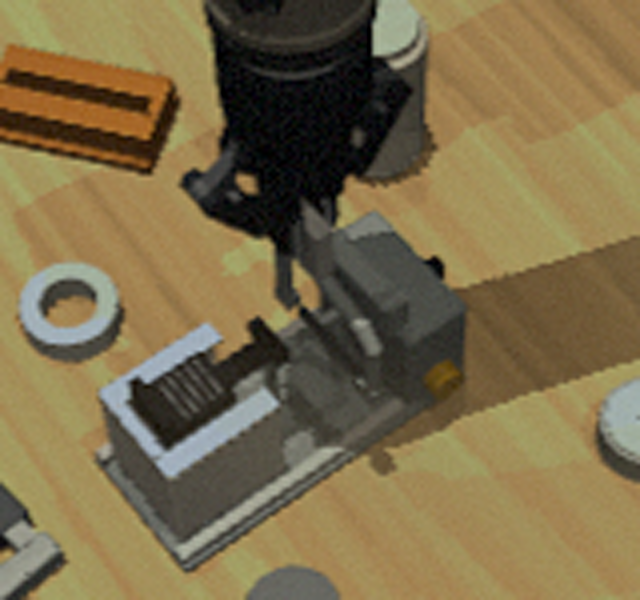

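```bash
python3 -m crank '[[[0,-0.001,0.006],[0,0,-0.2],0],[[0,0,0.006],[0,0,0],0],[[0,0,0.006],[0,0,0],0],[[0,0,0.006],[0,0,0],0]]'; python3 -m crank '[[[0,0,0.006],[0,0,0],0],[[0,0,0.006],[0,0,0],0],[[0,0,0.006],[0,0,0],0]]'
```

```text
t: 15.02
eef_pos: [0.526, -0.0032, 0.167]
tool_rot: [0.0, 0.689, 0.725, -0.0]
contact_force: [0.0, -0.9, 1.1]
gripper_width: 0.127
t: 15.4
eef_pos: [0.526, -0.0028, 0.149]
tool_rot: [-0.0, 0.689, 0.725, 0.0]
contact_force: [0.2, 1.2, 0.5]
gripper_width: 0.128
```

```bash
python3 -m crank '[[[0,0,0.006],[0,0,0],0],[[0,0,0.006],[0,0,0],0],[[0,0,0.006],[0,0,0],0],[[0,0,0.003],[0,0,0],0],[[0,0,0],[0,0,0],0]]'
python3 - <<'E'
from station import bot
import cv2, numpy as np
print(bot.get_obs()['eef_pos'],bot.get_obs()['contact_force'])
p,d=bot.read_camera("wrist"); cv2.imwrite("pics/wrist9.png",p[:,:,::-1])
p,d=bot.read_camera("scene"); cv2.imwrite("pics/scene9.png",cv2.resize(p[190:310,230:358],(640,600),interpolation=cv2.INTER_CUBIC)[:,:,::-1])
E
```

```text
t: 16.02
eef_pos: [0.5258, -0.0031, 0.1282]
tool_rot: [-0.0, 0.689, 0.725, -0.0]
contact_force: [0.8, 0.6, -1.7]
gripper_width: 0.13
[ 0.52577362 -0.00314494  0.12818208] [ 0.77859434  0.57663349 -1.6712584 ]
```

View pics/wrist9.png

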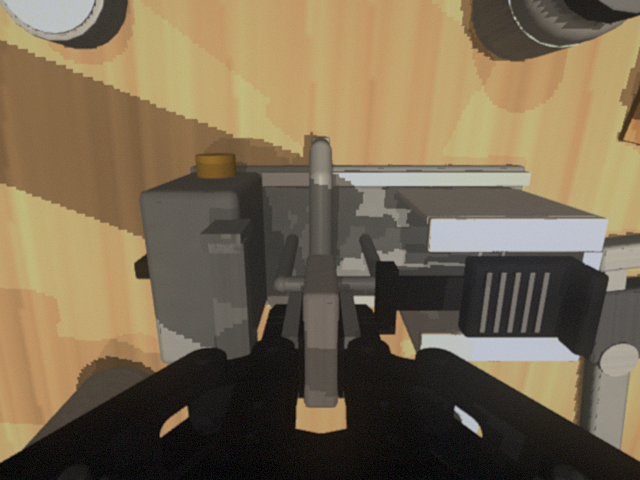

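View pics/scene9.png

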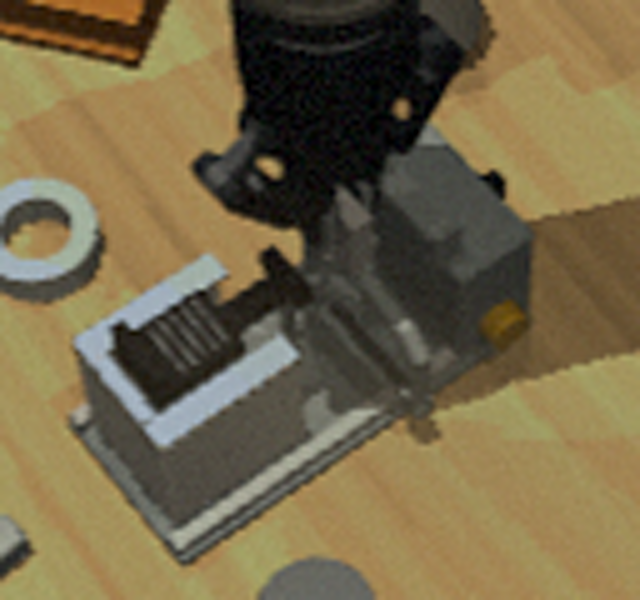

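```bash
python3 -m crank '[[[0,0,0],[0,0,0],0.02],[[0,0,0],[0,0,0],0.028],[[0,0,0],[0,0,0],0.028],[[0,0,0],[0,0,0],0.028],[[0,0,0],[0,0,0],0.028]]'
python3 - <<'E'
from station import bot
import cv2, numpy as np
print(bot.get_obs()['eef_pos'],bot.get_obs()['contact_force'])
p,d=bot.read_camera("wrist"); cv2.imwrite("pics/wrist10.png",p[:,:,::-1])
E
```

```text
t: 16.75
eef_pos: [0.526, -0.003, 0.1284]
tool_rot: [-0.0, 0.689, 0.725, 0.0]
contact_force: [-0.5, 0.3, -0.9]
gripper_width: 0.33
[ 0.52595741 -0.00296284  0.12844465] [-0.53907913  0.29859441 -0.91605194]
```

View pics/wrist10.png

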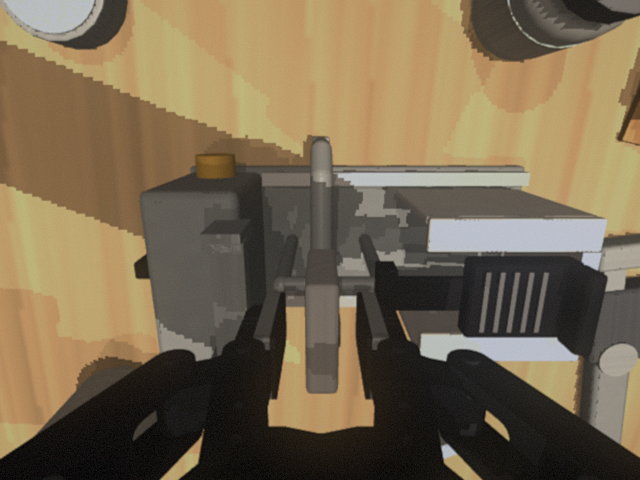

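Released; the tag has dropped a few mm and is clear of both pads. Back out straight up, gently, then view.

```bash
python3 -m crank '[[[0,0,-0.005],[0,0,0],0.028],[[0,0,-0.015],[0,0,0],0.028],[[0,0,-0.03],[0,0,0],0.028],[[0,0,-0.05],[0,0,0],0.028],[[0.03,0,-0.05],[0,0,0],0.028],[[0.05,0,-0.02],[0,0,0],0.028],[[0.05,0,0],[0,0,0],0.028],[[0,0,0],[0,0,0],0.028],[[0,0,0],[0,0,0],0.028]]'
python3 - <<'E'
from station import bot
import cv2, numpy as np
print(bot.get_obs()['eef_pos'],bot.get_obs()['contact_force'])
for n in("wrist","scene","top"):
    c=bot.calibration(n);p,d=bot.read_camera(n)
    cv2.imwrite(f"pics/{n}11.png",p[:,:,::-1]); np.savez(f"{n}11.npz",p=p,d=d,E=np.array(c["extrinsics"]),K=np.array([c["fx"],c["fy"],c["cx"],c["cy"]]))
    if n=="scene": cv2.imwrite("pics/scene11c.png",cv2.resize(p[190:310,230:358],(640,600),interpolation=cv2.INTER_CUBIC)[:,:,::-1])
E
```

```text
t: 17.92
eef_pos: [0.5193, 0.1261, 0.299]
tool_rot: [0.0, 0.689, 0.725, 0.0]
contact_force: [0.4, -0.6, 0.2]
gripper_width: 0.328
[0.51931213 0.12614538 0.29897142] [ 0.44915228 -0.64574388  0.21526845]
```

View pics/wrist11.png

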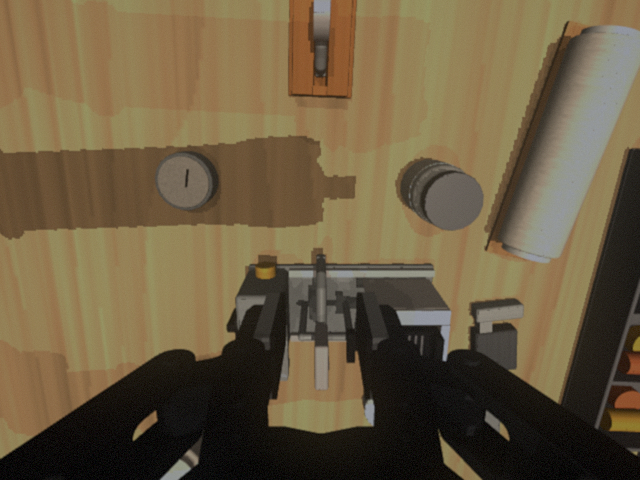

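View pics/scene11c.png

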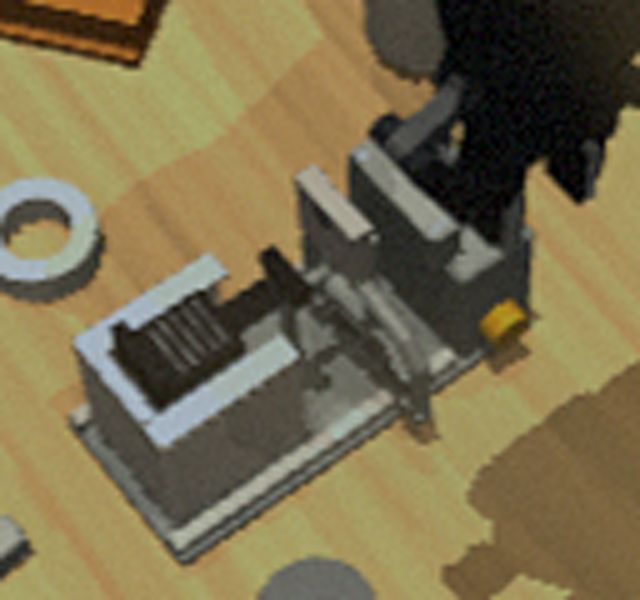

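```bash
python3 -m crank '[[[-0.02,0.05,0],[0,0,0],0.028],[[-0.02,0.05,0],[0,0,0],0.028],[[-0.02,0.05,0],[0,0,0],0.028],[[0,0,0],[10.5,0,0],0.028],[[0,0,0],[10.5,0,0],0.028],[[0,0,0],[10.5,0,0],0.028],[[0,0,0],[10.5,0,0],0.028],[[0,0,0],[0,0,0],0.028],[[0,0,0],[0,0,0],0.028]]'
python3 - <<'E'
from station import bot
import cv2, numpy as np
from h import *
c=bot.calibration("wrist");p,d=bot.read_camera("wrist")
E=np.array(c["extrinsics"]);K=np.array([c["fx"],c["fy"],c["cx"],c["cy"]]);np.savez("wrist12.npz",p=p,d=d,E=E,K=K)
cv2.imwrite("pics/wrist12.png",p[:,:,::-1]); uv=proj([.526,.02,.07],E,K);print(uv)
E
```

```text
t: 19.2
eef_pos: [0.6672, 0.0777, 0.4022]
tool_rot: [-0.15, 0.697, 0.692, -0.116]
contact_force: [-0.2, -0.2, 0.5]
gripper_width: 0.328
[314.36523144 242.75831035]
```

View pics/wrist12.png

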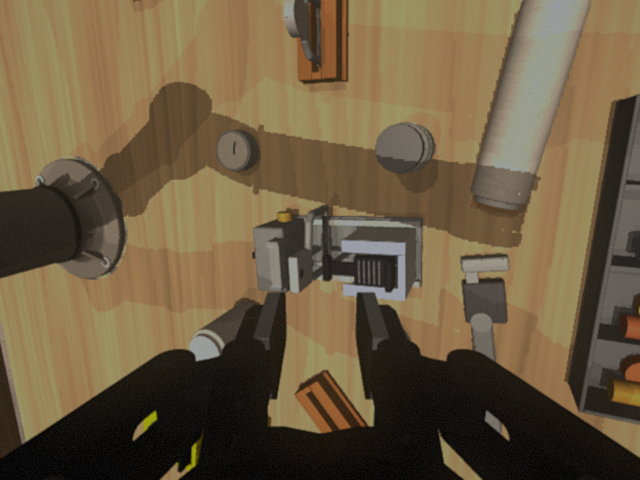

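```bash
python3 - <<'E'
import numpy as np,cv2
p=np.load('wrist12.npz')['p'][190:310,245:405]
q=np.load('scene11.npz')['p'][205:285,275:345]
im=np.hstack([cv2.resize(p,(400,300),interpolation=cv2.INTER_CUBIC),cv2.resize(q,(343,300) if 0 else (390,300),interpolation=cv2.INTER_CUBIC)])
cv2.imwrite('pics/c12.png',np.clip(im*1.7,0,255).astype(np.uint8)[:,:,::-1])
E
python3 -c "
from station import bot;print([round(x,2) for x in bot.get_obs()['q']],bot.get_obs()['eef_pos'])"
```

```text
[np.float64(-0.55), np.float64(0.72), np.float64(0.82), np.float64(1.08), np.float64(-0.5), np.float64(1.92), np.float64(0.14)] [0.66665915 0.07850405 0.40239809]
```

View pics/c12.png

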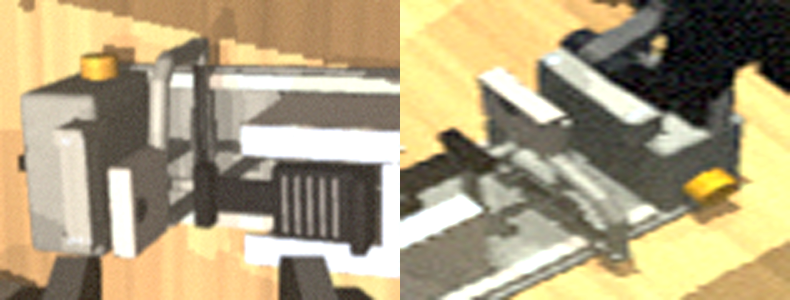

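```bash
python3 - <<'E'
from h import *
for f in('wrist12.npz','scene11.npz'):
    p,d,E,K=load(f); P=cloud(d,E,K); Z=P[...,2]*1e3
    O=np.array([.530,-.0035]); c,s=np.cos(.0506),np.sin(.0506)
    r=P[...,:2]-O; L=np.stack([r[...,0]*c+r[...,1]*s,-r[...,0]*s+r[...,1]*c],-1)*1e3
    print(f)
    m=(d>0)&(L[...,0]>-11)&(L[...,0]<5)&(Z>12)
    for y in range(-32,76,4):
        k=m&(abs(L[...,1]-y)<2); print(y,k.sum(),np.histogram(Z[k],bins=np.arange(10,150,8))[0], np.round(np.median(L[k][:,0]),1) if k.sum() else '')
E
```

```text
wrist12.npz
-32 0 [0 0 0 0 0 0 0 0 0 0 0 0 0 0 0 0 0] 
-28 0 [0 0 0 0 0 0 0 0 0 0 0 0 0 0 0 0 0] 
-24 7 [0 0 0 0 0 0 1 3 0 3 0 0 0 0 0 0 0] -0.4
-20 75 [ 0  0  0  0  0  0  5  6  6  9  1  6  5  6  6 25  0] 1.0
-16 119 [ 0  0  0  0  0  7 14 13  7  7  3  7  9  9  9 34  0] 0.3
-12 84 [ 0  0  0  0  0  0  0  0  0  6  5  8  7 10  9 38  1] 1.8
-8 76 [ 0  0  0  0  0  0  0  0  0  0  5 10  8  9 10 34  0] 2.1
-4 74 [ 0  0  0  0  0  0  0  0  0  1  6  8  9  7  7 36  0] 1.8
0 103 [ 0  0 14  0  0  0  0  0  0 13  4 10  7  7 10 37  1] 1.4
4 102 [ 0  0 14  0  0  0  0  0  0 10  4  9  9  9  7 39  1] 1.7
8 87 [ 0  0 11  1  0  0  0  0  0  0  5  8  8  9  9 35  1] 1.6
12 90 [ 0  0 13  1  0  0  0  0  0  0  5  6  9 10  8 36  2] 1.7
16 96 [ 0  0 14  1  0  0  0  0  0  0  5 10  9 11  8 37  1] 1.7
20 125 [ 0  0 13  2  0  0  0  0  0  0 12 12 14 12 18 41  1] 0.5
24 88 [ 0  0 14  0  0  0  0  0  0  3 26  8 12  8  9  8  0] -2.3
28 40 [ 0  0 14  0  0  0  0  0  0  4 22  0  0  0  0  0  0] -2.6
32 37 [ 0  0 10  3  0  0  0  0  0  6 18  0  0  0  0  0  0] -2.9
36 40 [ 1  1 13  1  0  0  0  0  0  8 16  0  0  0  0  0  0] -2.0
40
[... 1209 characters left out ...]
0 54 [ 0  0  3  1  0  0  0  0  0  3  3 10  6  8  8 11  1] -2.4
24 13 [0 0 4 1 0 0 0 0 0 2 6 0 0 0 0 0 0] -2.7
28 12 [1 0 5 0 0 0 0 0 0 3 3 0 0 0 0 0 0] -2.5
32 14 [0 0 5 0 0 0 0 0 0 4 5 0 0 0 0 0 0] -3.3
36 12 [1 1 3 1 0 0 0 0 0 2 4 0 0 0 0 0 0] -1.9
40 23 [6 2 7 0 0 0 0 0 0 5 3 0 0 0 0 0 0] -2.0
44 14 [4 0 2 1 0 0 0 0 0 6 1 0 0 0 0 0 0] -3.1
48 15 [ 1  0  4  0  0  0  0  0  0 10  0  0  0  0  0  0  0] -3.0
52 11 [0 0 1 2 0 0 0 0 1 7 0 0 0 0 0 0 0] -2.8
56 12 [0 1 2 0 0 0 0 0 3 6 0 0 0 0 0 0 0] -1.1
60 23 [ 0  1  2  1  2  2  1  3 10  1  0  0  0  0  0  0  0] -0.2
64 41 [0 1 6 5 5 6 6 4 8 0 0 0 0 0 0 0 0] -2.9
68 5 [0 0 1 1 1 0 1 1 0 0 0 0 0 0 0 0 0] -2.5
72 0 [0 0 0 0 0 0 0 0 0 0 0 0 0 0 0 0 0]
```

```bash
python3 - <<'E'
from station import bot
o=bot.get_obs();print(o['t'],o['contact_force'])
print(bot.hand_in())
E
```

```text
19.25 [ 0.25250053  0.2004268  -0.14081904]
the job is handed in; nothing more can be done
None
```

The switch box is locked off: the hood is open, the snap hook is clipped on the bar and hanging there, and I handed the job in at 19.25 s.

- **What I did:** I held the tab down with about 7–8 N, slid the hood to its end stop, and lifted the hook by its tag out of its stand. I then lowered it square over the bar until the gate force vanished, let go and backed off.
- **Hood:** its near edge measured about 42–43 mm from the bar's middle, where fully open is 42 mm. At the end stop the finger slipped a few millimetres forward on the pad, with about 16 N along the slide and 22 N down.
- **Hook and gate:** depth from the scene and wrist cameras, taken about 1.3 s apart, agreed. The gate lies level at about 26–34 mm height from its pivot to where the tip goes under the bar, so it is shut. The bar is inside the loop, and the hook hangs upright.
- **Robot:** it read no contact force at the end.
- **Not fully checked:** I judged the link and the other bench items only by eye in the pictures, where they looked untouched, and did not measure them. The final tilted look stopped short because joint 6 reached its 1.92 rad limit, so I had a shallower side view than planned; it was enough to read the gate's height.

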